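# Close and latch the cup clamp of a laboratory shaker

## Robot

A 6-joint arm with a two-finger parallel gripper is mounted at the origin on the work surface. World frame = base frame: x ahead of the robot, y to its left, z up, the work surface at z = 0. Lengths are in m, angles in rad, forces in N, time in s.
With the tool pointing down it reaches from about 0.25 to 0.775 m from the base axis. Payload 4 kg.
Tool frame: the origin (TCP) lies between the finger pads; the fingertips stand 14 mm ahead of it and the grasp point (between the pads) lies 5 mm behind it (robot.nose_length is the distance from the TCP to the fingertips, in m); z points along the fingers, y is the direction in which the jaws open and shut (so a half turn about z gives the same grasp; the last joint's range is limited). The gripper opens to 94 mm and grips with 3 to 60 N. Pads are 16 mm wide; open, the fingers measure 119 mm over their backs; the gripper's body (75 mm by 177 mm) begins 78 mm behind the grasp point.
Start: joints at [-1.259, 0.087, 1.371, -0, 1.684, -0.103], TCP at [0.222, -0.503, 0.22] pointing down, gripper open.
Joint ranges: [-3.1, 3.1], [-0.76, 2.03], [0.27, 2.55], [-1.08, 4.22], [0.17, 2.65], [-2.57, 2.57]. Speed limits (rad/s): [2.79, 2.79, 3.14, 3.14, 3.14, 3.14].

## Interface

Orientations are given as [roll, pitch, yaw] about the fixed x, y, z axes, in that order (R = Rz(yaw) Ry(pitch) Rx(roll)).
In Python, from bench import robot, eyes, finder gives the robot as it stands.
- The arm moves only by the tool play_rows, never from a script. Its argument "rows" is a list of rows, each an object with "linear": the shift along the tool's x, y, z in cm, a list of three; "spin": the turn about the tool's z in degrees. A call has 1 to 12 rows; each row shifts and turns the commanded pose from where the row before left it, along the tool's axes as they then stand; what a row does not reach is not made up. A row lasts 1/12 s, in which the tool goes at most 41.7 mm and 7.16 degrees, less where a joint would pass 70% of its speed; a pose out of reach is approached as far as the arm can. A call with a gripper value outside its range is refused whole. "claw" is the finger opening in cm, from 0 to 9.4, set as the call begins (left out, the last holds). The fingers move at their own pace and stop on an object; the grip force is fixed at half the most. Time passes only in rows, so rows that do not move let the fingers close. It gives the time, the measured TCP pose, the force and the opening at its end, in the units of the state.
- robot.get_obs(): the state, without advancing time (a new reading comes with each control period).
- eyes.snapshot(name): name is "side" or "top" or "wrist"; returns a dict with "frame" (400x640x3 uint8, red, green, blue), "fx", "fy", "cx", "cy" (pixels), "dist" ([k1, k2, p1, p2, k3] as OpenCV has them; the pictures are not rectified), "rvec" (rotation vector, rad) and "tvec" (3), from world to camera coordinates, as OpenCV has them; the wrist camera has in their place "mount" (4x4, takes a point from camera to tool coordinates, whose origin is the TCP and whose axes are the flange's). Camera axes: x right, y down, z forward; pixel columns grow to the right and rows downward; lengths in m; the calibration is good to about 2 mm. A picture is of the moment at which its call begins: read the wrist's pose just before it. There is no depth.
- robot.close_job(): hands the job in, once; it reports no verdict.
Trained networks look in a picture, given as the dict that the camera call returned (one of the last four; its "shot" number tells which), for a name from the list of things; names that differ only in an ending like _2 or _b are one class to them, and where a whole thing is asked for, a point or a joint stands for the part that bears it (a point fixed in the world has none). Each returns a list of dicts, best first, with "conf" (0 to 1); they miss things now and then, are a little off and sometimes report something else, mostly with a low value. They report only what shows in the picture. A call takes as long as a camera call.
- finder.silhouettes(picture, name): "pixels" (400x640 bool, what is visible of it) and "box" ([centre column, centre row, width, height] in pixels, round what is visible of it).
The state is a dict: "time": time; "joint_positions": joint angles; "qvel": joint speeds; "joint_torque": joint torques, N m; "tool_pos": TCP position; "ee_rot": TCP orientation; "wrist_force": force on the tool from outside, world axes, zero at the start; "wrist_torque": the same for the moment, N m; "width": finger opening in m.
Only numpy, scipy, OpenCV 4.12 (cv2) and the standard library are available. Lean on these libraries where they do the work, as an engineer would, in place of code of your own. Each camera call takes 0.05 s, during which the arm holds its last target. There are 200 camera calls.

## Task

Clamp the three cups on the shaker: with the fingertips, push the upright black knob along the long leg of its L-shaped slot, away from the front, until it stops at the corner, then push it sideways all the way to the end of the short leg so that the clamp bar is latched. Only push the knob, never pull it up, then move clear of everything; leave the small jar, the loose cup and the brown bottle standing where they are.

Things in the scene. Friction and masses are not known exactly. Their poses are not given: they have to be found in the camera images.
- shaker: Fixed bench shaker: white housing, flat aluminium deck from x = -160 to +195 and y = -120 to +120 mm, its top 70 mm above the origin (on the bench, under it). +x points from the front (knob) to the clamped cups, +y left seen from the front, z up. L-shaped slot, 14 mm wide, in the deck. Three white cups, diameter 56 mm, tops 59 mm above the deck, at x = +137, y = -75, 0, +75 mm.
- slot_start (a point): Point on the deck top where the knob's axis stands at the front end of the slot's long leg. Axes as the shaker's.
- slot_corner (a point): Point on the deck top where the knob's axis stands at the corner of the slot: 90 mm from slot_start along the shaker's +x. Axes as the shaker's.
- slot_end (a point): Point on the deck top where the knob's axis stands at the far end of the short leg: 40 mm from slot_corner along the shaker's +y. Axes as the shaker's.
- knob_mid (a point): Mid-point of the knob's axis: an upright black cylinder with a metal cap, diameter 22 mm, from 4 to 50 mm above the deck; this point is 27 mm above the deck. A 10 mm pin below it runs in the slot. It starts in the front third of the long leg. Pushing it takes 2 to 4 N, it stays where it is left and stops hard at the slot's ends. It cannot enter the short leg until within 2 mm of the corner.
- clamp (a joint): Position of knob and clamp bar along the long leg, m: 0 at slot_start, 0.09 at the corner; grows along the shaker's +x. The clamp bar, a steel bar across the whole deck, 14 mm thick, 14 to 30 mm above the deck, travels with the knob, its middle 110 mm ahead of the knob (shaker +x).
- latch (a joint): Position of the knob along the short leg, m: 0 in the long leg, 0.04 at the end (latched); grows along the shaker's +y.
- knob (a joint): How far the knob is pulled up, m: 0 down, at most 0.012. A spring holds it down (6 N). It should stay at 0.
- jar_mid (a point): Small clear jar with a white cap, diameter 32 mm, 42 mm high, standing loose on the deck's front right corner, some 60 mm to the right (shaker -y) of the long leg. Point: its centre, half-way up. To be left alone.
- cup_mid (a point): Loose cream-coloured cup, diameter 68 mm, 85 mm high, on the bench at the left of the shaker. Point: its centre, half-way up. To be left alone.
- reagent_mid (a point): Brown bottle with a white cap, diameter 68 mm, 150 mm high, on the bench at the right of the shaker. Point: its centre, half-way up. To be left alone.

How it is judged:
On the way, in this order (a step that is already met when the one before it is completed fails the run):
1. the knob is pushed along the long leg to the corner, not yet sideways (value of joint clamp above 0.085 m and value of joint latch below 0.012 m), for 0.1 s.
2. the knob is pushed along the short leg to its end (value of joint clamp above 0.085 m and value of joint latch above 0.036 m), for 0.2 s.
At the end, for the whole second after the job is handed in: The knob is at the end of the short leg (within 4 mm of the 40 mm), the clamp bar fully forward (within 5 mm), the knob seated down (within 3 mm), jar, cup and bottle within 20 mm of where they stood, and the robot clear of everything (all of step 2 and value of joint knob below 0.003 m and distance of each of jar_mid, cup_mid, reagent_mid from where it was at the start of the episode below 0.02 m); the robot touches nothing.
It fails at once if the knob is pulled up more than 5 mm (value of joint knob above 0.005 m).
It fails at once if the small jar is knocked, shifted or lifted (distance of jar_mid from where it was at the start of the episode above 0.02 m or angle between jar_mid's own z axis and vertical above 0.35 rad).
It fails at once if the loose cup is knocked, shifted or lifted (distance of cup_mid from where it was at the start of the episode above 0.02 m or angle between cup_mid's own z axis and vertical above 0.35 rad).
It fails at once if the brown bottle is knocked, shifted or lifted (distance of reagent_mid from where it was at the start of the episode above 0.02 m or angle between reagent_mid's own z axis and vertical above 0.35 rad).
It also fails if it takes over 45 s, if anything falls off the work surface, if the arm or the gripper's body presses on something with over 40 N, if the wrist force passes 120 N, or if a joint passes its speed limit or range.

## Working session

There is one attempt and no reset: what is moved stays moved. The work goes in short steps, Python scripts to look and compute and a tool call to move; the robot and the scene stay as the last step left them, time stands still between calls to the robot, and variables do not carry over. Pictures are saved under pics/ and viewed, about 8 in all and at most 12, crops included, and the job is handed in when it is done.

Besides the shell and the picture viewer there is one more tool, called after "Request:" by a JSON object that holds its "api" and its "payload", one argument or row to a line. play_rows: Moves the arm, as the interface text tells. Its arguments: {"type":"object","properties":{"rows":{"type":"array"},"claw":{"type":"number"}},"required":["rows"]}

```bash
ls; mkdir -p pics; python3 - <<'E'
from bench import robot, eyes, finder
import cv2,numpy as np
o=robot.get_obs();print({k:np.round(v,3) for k,v in o.items()})
for n in ["side","top"]:
    s=eyes.snapshot(n);cv2.imwrite(f"pics/{n}0.png",s["frame"][:,:,::-1])
    print(n,[s[k] for k in("fx","fy","cx","cy","dist","rvec","tvec")])
    for t in["knob_mid","shaker","jar_mid","cup_mid","reagent_mid","clamp"]:
        for r in finder.silhouettes(s,t)[:2]: print(t,round(r["conf"],2),np.round(r["box"],1))
E
```

```text
pics
{'time': np.float64(0.0), 'joint_positions': array([-1.259,  0.088,  1.372, -0.   ,  1.684, -0.103]), 'qvel': array([-0.001,  0.   , -0.001,  0.001,  0.001,  0.   ]), 'joint_torque': array([-1.0000e-03, -3.4019e+01, -3.0243e+01,  7.2000e-02,  3.3000e-02,
       -0.0000e+00]), 'tool_pos': array([ 0.221, -0.503,  0.218]), 'ee_rot': array([-3.139, -0.   ,  0.415]), 'wrist_force': array([-0.093,  0.473, -0.846]), 'wrist_torque': array([ 0.064, -0.027, -0.008]), 'width': np.float64(0.094)}
side [425.16654442545223, 425.16654442545223, 322.19103248158376, 200.30147811300864, array([-0.03704833,  0.        ,  0.        ,  0.        ,  0.        ]), array([ 0.53584214, -2.75764897,  1.02601959]), array([0.57554593, 0.16962775, 0.81360497])]
knob_mid 0.58 [355.8 174.8  10.4  17.7]
shaker 0.67 [314.5 182.5 186.7 162.4]
jar_mid 0.69 [389.4 166.2  14.8  22.7]
cup_mid 0.76 [263.6 235.9  36.4  47.9]
cup_mid 0.59 [315.2 182.9 186.4 159.5]
reagent_mid 0.74 [355.9 110.7  30.   60.5]
clamp 0.8 [310.4 166.   99.   88.6]
top [486.83694260940547, 486.83694260940547, 318.7677106796772, 198.43719535375834, array([-0.12592611,  0.        ,  0.        ,  0.        ,  0.        ]), array([ 2.13911998, -2.1131653 ,  0.18006393]), array([0.03165934, 0.5874457 , 0.99514778])]
knob_mid 0.56 [341.5 210.8   9.   14.5]
shaker 0.79 [348.5 170.5 160.2 189.8]
shaker 0.57 [341.  214.5   6.7  13. ]
jar_mid 0.69 [374.2 241.6  16.   11.9]
cup_mid 0.92 [258.9 159.4  32.8  32.2]
cup_mid 0.68 [372.2 241.3  13.8  18.2]
reagent_mid 0.77 [452.6 180.3  39.4  38.8]
```

```bash
python3 -c "
import cv2,numpy as np
a=cv2.imread('pics/side0.png')[60:280,200:460];b=cv2.imread('pics/top0.png')[50:290,230:490]
b=cv2.copyMakeBorder(b,0,0,0,0,0)
cv2.imwrite('pics/s1.png',cv2.resize(a,None,fx=2.7,fy=2.7,interpolation=2));cv2.imwrite('pics/t1.png',cv2.resize(b,None,fx=2.5,fy=2.5,interpolation=2))"
```

```text
(no output)
```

View pics/s1.png

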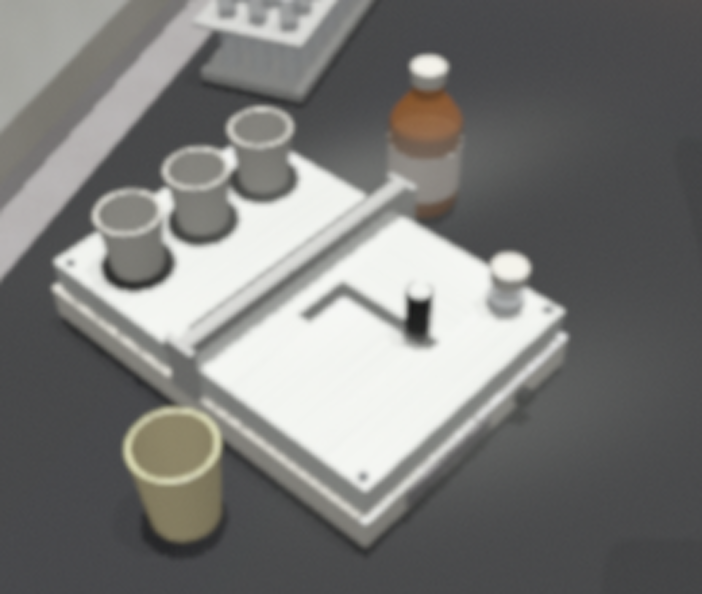

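View pics/t1.png

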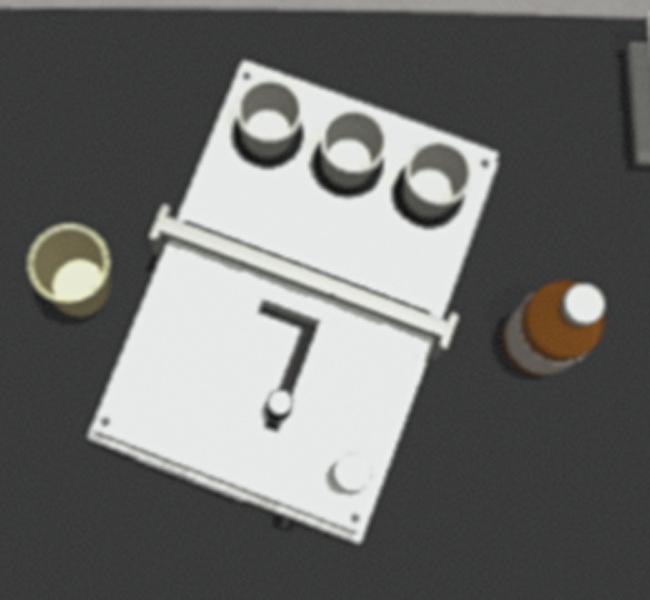

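The side crop shows the knob at about (418,310), the slot corner at (343,290) and the slot's short-leg end at (305,317). In the top crop the cap is at (280,402), the corner at (310,323) and the end at (264,307). The jar is front right of the knob. I'll fit the shaker pose from the deck corners in both views.

```bash
cat > h.py <<'E'
from bench import robot, eyes, finder
import cv2,numpy as np
from scipy.optimize import least_squares
def K(s): return np.array([[s["fx"],0,s["cx"]],[0,s["fy"],s["cy"]],[0,0,1.]])
def proj(s,P): return cv2.projectPoints(np.float64(P).reshape(-1,3),s["rvec"],s["tvec"],K(s),s["dist"])[0][:,0]
def onplane(s,px,z):
    R=cv2.Rodrigues(s["rvec"])[0];n=cv2.undistortPoints(np.float64(px).reshape(-1,1,2),K(s),s["dist"])[:,0]
    d=np.c_[n,np.ones(len(n))]@R;c=-R.T@np.asarray(s["tvec"]).ravel()
    return c+d*((z-c[2])/d[:,2])[:,None]
E
python3 - <<'E'
from h import *
S=eyes.snapshot("side");T=eyes.snapshot("top")
ct=np.array([(243,62),(497,153),(360,542),(90,437)])/2.5+(230,50)
cs=np.array([(287,150),(565,315),(365,490),(57,263)])/2.7+(200,60)
L=np.array([(.195,.12),(.195,-.12),(-.16,-.12),(-.16,.12)])
it=[0,1,2,3];is_=[1,2,3];Ls=L[[1,2,3]]
cs=np.array([(287,150),(565,315),(365,490)])/2.7+(200,60)
def W(p,l): c,s=np.cos(p[2]),np.sin(p[2]); return np.c_[l@np.array([[c,s],[-s,c]])+p[:2],np.full(len(l),.07)]
print(onplane(T,ct,.07).round(4)[:,:2],onplane(S,cs,.07).round(4)[:,:2])
f=lambda p:np.r_[(proj(T,W(p,L))-ct).ravel(),(proj(S,W(p,Ls))-cs).ravel()]
p0=onplane(T,ct,.07)[:,:2].mean(0)
r=least_squares(f,[*p0,-.3],loss="soft_l1");p=r.x;print(p,f(p).round(1))
for nm,s,q,sc,of in[("T",T,[(312,322),(264,307),(280,402)],2.5,(230,50)),("S",S,[(343,288),(305,317),(420,290)],2.7,(200,60))]:
    q=np.array(q)/sc+of
    w=np.r_[onplane(s,q[:2],.07),onplane(s,q[2:],.12)][:,:2]
    c,si=np.cos(p[2]),np.sin(p[2])
    print(nm,"corner,end,cap world",w.round(4).tolist(),"shaker",((w-p[:2])@np.array([[c,-si],[si,c]])).round(4).tolist())
    for n,z in[("jar_mid",.112),("cup_mid",.085),("reagent_mid",.15),("knob_mid",.097)]:
        b=finder.silhouettes(s,n)[0]["box"]; print(n,onplane(s,[b[:2]],z if n=="knob_mid" else z/2 if n!="jar_mid" else .091)[0].round(3))
E
```

```text
[[ 0.8643  0.0234]
 [ 0.7819 -0.2013]
 [ 0.4415 -0.0774]
 [ 0.5263  0.1487]] [[ 0.7412 -0.1871]
 [ 0.4468 -0.073 ]
 [ 0.534   0.1465]]
[ 0.63792976 -0.02019891 -0.36131058] [  0.1   0.6   0.1   1.7  -0.7  -2.1   0.1  -2.1 -10.9  -6.5   0.8  -0.8
   1.3   1.4]
T corner,end,cap world [[0.6272, -0.0375], [0.6398, 0.0035], [0.5503, -0.0085]] shaker [[-0.004, -0.02], [-0.0066, 0.0228], [-0.0861, -0.02]]
jar_mid [ 0.493 -0.072  0.091]
cup_mid [0.677 0.175 0.042]
reagent_mid [ 0.627 -0.247  0.075]Traceback (most recent call last):
  File "<stdin>", line 19, in <module>
IndexError: list index out of range
```

```bash
cat >> h.py <<'E'
p=np.array([0.638,-0.0202,-0.3613]);c,si=np.cos(p[2]),np.sin(p[2]);M=np.array([[c,-si],[si,c]])
sh=lambda w:(np.atleast_2d(w)[:,:2]-p[:2])@M
wd=lambda l:np.atleast_2d(l)@M.T+p[:2]
def status():
    o=robot.get_obs();t=o["tool_pos"];print("t",round(float(o["time"]),2),"tcp shaker",sh(t).round(4),"z",t[2].round(4),"yawerr deg",np.degrees(o["ee_rot"][2]-(p[2]+np.pi/2)).round(2),"F shaker",(o["wrist_force"][:2]@M).round(1),o["wrist_force"][2].round(1),"w",o["width"])
    y=o["ee_rot"][2];print("shaker->tool: tx,ty world",np.cos(y).round(4),np.sin(y).round(4))
    return o
def cap(s):
    for r in finder.silhouettes(s,"knob_mid"):
        if r["conf"]>.3:
            b=r["box"];print("knob",round(r["conf"],2),np.round(b,1),"shaker",sh(onplane(s,[b[:2]],.097)).round(4))
E
python3 - <<'E'
from h import *
S=eyes.snapshot("side")
q=np.array([(343,288),(305,317),(420,288)])/2.7+(200,60)
print(sh(np.r_[onplane(S,q[:2],.07),onplane(S,q[2:],.12)]).round(4));cap(S);cap(eyes.snapshot("top"))
o=status(); y=o["ee_rot"][2]
d=wd([-.13,-.02])[0]-o["tool_pos"][:2]; print(wd([-.13,-.02]),"tool x,y:",d@[np.cos(y),np.sin(y)],d@[np.sin(y),-np.cos(y)])
E
```

```text
[[-0.007  -0.02  ]
 [-0.0068  0.025 ]
 [-0.0852 -0.0221]]
knob 0.49 [356.4 177.8  15.6  19.9] shaker [[-0.0934 -0.0166]]
knob 0.53 [339.2 212.2  10.1  17.3] shaker [[-0.0873 -0.0154]]
t 1.2 tcp shaker [[-0.2187 -0.5991]] z 0.2195 yawerr deg -45.53 F shaker [0.1 0.9] -0.5 w 0.09416391805252657
shaker->tool: tx,ty world 0.9152 0.403
[[0.50932324 0.00704502]] tool x,y: 0.46897332485728255 -0.3511748943477085
```

Request:
{"api": "play_rows", "payload": {
  "rows": [
    {"linear": [3.1, -2.3, 0], "spin": 0},
    {"linear": [3.1, -2.3, 0], "spin": 0},
    {"linear": [3.1, -2.3, 0], "spin": 0},
    {"linear": [3.1, -2.3, 0], "spin": 0},
    {"linear": [3.1, -2.3, 0], "spin": 0},
    {"linear": [3.1, -2.3, 0], "spin": 0},
    {"linear": [3.1, -2.3, 0], "spin": 0},
    {"linear": [3.1, -2.3, 0], "spin": 0},
    {"linear": [3.1, -2.3, 0], "spin": 0},
    {"linear": [3.1, -2.3, 0], "spin": 0},
    {"linear": [3.1, -2.3, 0], "spin": 0},
    {"linear": [3.1, -2.3, 0], "spin": 0}
  ],
  "claw": 0
}}

```text
time: 2.2
tool_pos: [0.4515, -0.099, 0.2198]
ee_rot: [3.141, -0.001, 0.415]
wrist_force: [0.8, -0.2, 0.1]
width: 0.0176
```

Request:
{"api": "play_rows", "payload": {
  "rows": [
    {"linear": [3.1, -2.3, 0], "spin": 0},
    {"linear": [3.1, -2.3, 0], "spin": 0},
    {"linear": [3.1, -2.3, 0], "spin": 0},
    {"linear": [0, 0, 0], "spin": -6.5},
    {"linear": [0, 0, 0], "spin": -6.5},
    {"linear": [0, 0, 0], "spin": -6.5},
    {"linear": [0, 0, 0], "spin": -6.5},
    {"linear": [0, 0, 0], "spin": -6.5},
    {"linear": [0, 0, 0], "spin": -6.5},
    {"linear": [0, 0, 0], "spin": -6.5},
    {"linear": [0, 0, 0], "spin": 0}
  ]
}}

```text
time: 3.12
tool_pos: [0.5082, -0.0002, 0.2195]
ee_rot: [3.142, 0.0, 1.211]
wrist_force: [0.2, -0.2, 0.4]
width: 0.0003
```

```bash
python3 - <<'E'
from h import *
status()
S=eyes.snapshot("side");cap(S);T=eyes.snapshot("top")
for n in ["jar_mid"]:
  for s in(S,T): print([(round(r["conf"],2),sh(onplane(s,[r["box"][:2]],.091)).round(3)) for r in finder.silhouettes(s,n)[:2]])
E
```

```text
t 3.12 tcp shaker [[-0.1285 -0.0272]] z 0.2195 yawerr deg 0.07 F shaker [ 0.3 -0.1] 0.4 w 0.0003321537163776528
shaker->tool: tx,ty world 0.3523 0.9359
knob 0.61 [354.9 177.9  11.2  18.9] shaker [[-0.0912 -0.0143]]
knob 0.56 [354.7 173.9   9.8  20. ] shaker [[-0.0834 -0.0229]]
[(0.66, array([[-0.117, -0.094]])), (0.61, array([[-0.03 ,  0.044]]))]
[(0.72, array([[-0.118, -0.093]]))]
```

Request:
{"api": "play_rows", "payload": {
  "rows": [
    {"linear": [0.7, -0.3, 1.7], "spin": 0},
    {"linear": [0, 0, 2.5], "spin": 0},
    {"linear": [0, 0, 2.5], "spin": 0},
    {"linear": [0, 0, 2.5], "spin": 0},
    {"linear": [0, 0, 1.5], "spin": 0},
    {"linear": [0, 0, 1.0], "spin": 0},
    {"linear": [0, 0, 0], "spin": 0},
    {"linear": [0, 0, 0], "spin": 0}
  ]
}}

```text
time: 4.03
tool_pos: [0.508, 0.0073, 0.1027]
ee_rot: [-3.142, 0.0, 1.208]
wrist_force: [-0.6, 0.1, 1.0]
width: 0.0002
```

```bash
python3 - <<'E'
from h import *
status()
S=eyes.snapshot("side");T=eyes.snapshot("top")
a=cv2.resize(S["frame"][120:240,270:430],None,fx=2.5,fy=2.5,interpolation=2);b=cv2.resize(T["frame"][150:270,270:430],None,fx=2.5,fy=2.5,interpolation=2)
cv2.imwrite("pics/c2.png",np.hstack([a,b])[:,:,::-1])
E
```

```text
t 4.03 tcp shaker [[-0.1314 -0.0202]] z 0.1027 yawerr deg -0.06 F shaker [-0.6 -0.1] 1.0 w 0.00016489656703970348
shaker->tool: tx,ty world 0.3545 0.9351
```

View pics/c2.png

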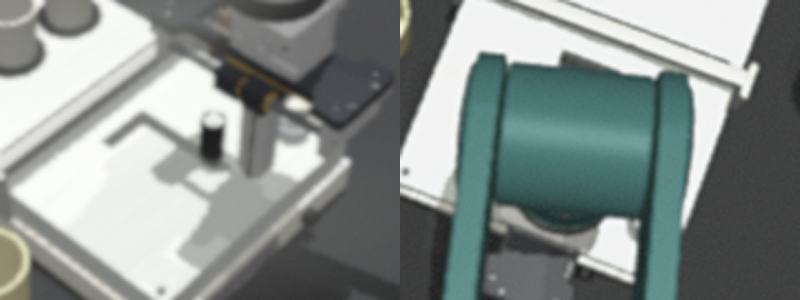

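Side view: the finger at (257,140) stands right behind the knob at (212,135). The top view is occluded by the arm. Pushing now.

Request:
{"api": "play_rows", "payload": {
  "rows": [
    {"linear": [0, 1, 0], "spin": 0},
    {"linear": [0, 1, 0], "spin": 0},
    {"linear": [0, 1, 0], "spin": 0},
    {"linear": [0, 1, 0], "spin": 0},
    {"linear": [0, 1, 0], "spin": 0},
    {"linear": [0, 1, 0], "spin": 0},
    {"linear": [0, 1, 0], "spin": 0},
    {"linear": [0, 1, 0], "spin": 0},
    {"linear": [0, 1, 0], "spin": 0},
    {"linear": [0, 0.6, 0], "spin": 0},
    {"linear": [0, 0, 0], "spin": 0}
  ]
}}

```text
time: 5.05
tool_pos: [0.5993, -0.0276, 0.1021]
ee_rot: [3.14, 0.001, 1.208]
wrist_force: [0.3, -0.1, 0.2]
width: 0.0008
```

```bash
python3 - <<'E'
from h import *
status();cap(eyes.snapshot("side"))
E
```

```text
t 5.05 tcp shaker [[-0.0336 -0.0206]] z 0.1021 yawerr deg -0.07 F shaker [0.3 0. ] 0.2 w 0.0007889223294383962
shaker->tool: tx,ty world 0.3546 0.935
```

Request:
{"api": "play_rows", "payload": {
  "rows": [
    {"linear": [0, 0.4, 0], "spin": 0},
    {"linear": [0, 0.2, 0], "spin": 0}
  ]
}}

```text
time: 5.32
tool_pos: [0.6028, -0.0287, 0.1022]
ee_rot: [-3.14, 0.0, 1.209]
wrist_force: [-2.6, 0.5, -0.3]
width: 0.0003
```

```bash
python3 - <<'E'
from h import *
status();S=eyes.snapshot("side")
cv2.imwrite("pics/c3.png",cv2.resize(S["frame"][100:240,250:430],None,fx=4,fy=4,interpolation=2)[:,:,::-1])
E
```

```text
t 5.32 tcp shaker [[-0.03   -0.0204]] z 0.1022 yawerr deg -0.03 F shaker [-2.6 -0.4] -0.3 w 0.00030779576175748053
shaker->tool: tx,ty world 0.3539 0.9353
```

View pics/c3.png

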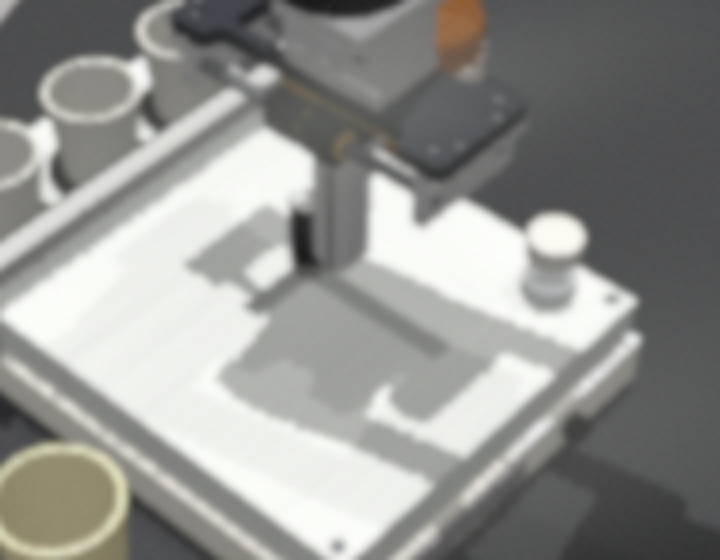

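The knob touches the finger's front at about (303,230), close to the corner. I'll creep until it stops hard.

Request:
{"api": "play_rows", "payload": {
  "rows": [
    {"linear": [0, 0.1, 0], "spin": 0},
    {"linear": [0, 0.1, 0], "spin": 0},
    {"linear": [0, 0, 0], "spin": 0}
  ]
}}

```text
time: 5.62
tool_pos: [0.6036, -0.029, 0.1022]
ee_rot: [-3.138, 0.001, 1.209]
wrist_force: [-5.4, 1.3, 1.7]
width: 0.0006
```

Request:
{"api": "play_rows", "payload": {
  "rows": [
    {"linear": [0, 0.1, 0], "spin": 0},
    {"linear": [0, 0.1, 0], "spin": 0},
    {"linear": [0, 0, 0], "spin": 0}
  ]
}}

```text
time: 5.87
tool_pos: [0.6039, -0.0291, 0.1023]
ee_rot: [-3.134, 0.001, 1.209]
wrist_force: [-9.6, 2.1, 3.9]
width: 0.0003
```

```bash
python3 - <<'E'
from h import *
status()
E
```

```text
t 5.87 tcp shaker [[-0.0287 -0.0204]] z 0.1023 yawerr deg -0.01 F shaker [-9.7 -1.5] 3.9 w 0.0002677110857093465
shaker->tool: tx,ty world 0.3536 0.9354
```

The knob stopped hard at the corner: TCP −28.7 mm puts it at −5 mm, with 9.7 N. Next I back off, go round to the −y side, and push +y.

Request:
{"api": "play_rows", "payload": {
  "rows": [
    {"linear": [0, -1, 0], "spin": 0},
    {"linear": [0, -1, 0], "spin": 0},
    {"linear": [-1.5, 0, 0], "spin": 0},
    {"linear": [-2, 0, 0], "spin": 0},
    {"linear": [0, 0, 0], "spin": 0},
    {"linear": [0, 2, 0], "spin": 0},
    {"linear": [0, 2, 0], "spin": 0},
    {"linear": [0, 0, 0], "spin": 0},
    {"linear": [0, 0, 0], "spin": 0}
  ]
}}

```text
time: 6.62
tool_pos: [0.6137, -0.0698, 0.1023]
ee_rot: [3.141, -0.0, 1.209]
wrist_force: [0.3, -0.7, -0.1]
width: 0.0005
```

```bash
python3 - <<'E'
from h import *
status();S=eyes.snapshot("side");cap(S)
cv2.imwrite("pics/c4.png",cv2.resize(S["frame"][100:240,250:430],None,fx=4,fy=4,interpolation=2)[:,:,::-1])
E
```

```text
t 6.62 tcp shaker [[-0.0052 -0.0549]] z 0.1023 yawerr deg -0.05 F shaker [ 0.5 -0.5] -0.1 w 0.000537081735438634
shaker->tool: tx,ty world 0.3542 0.9352
knob 0.55 [325.1 159.7  11.8  21.2] shaker [[-0.0081 -0.0129]]
```

View pics/c4.png

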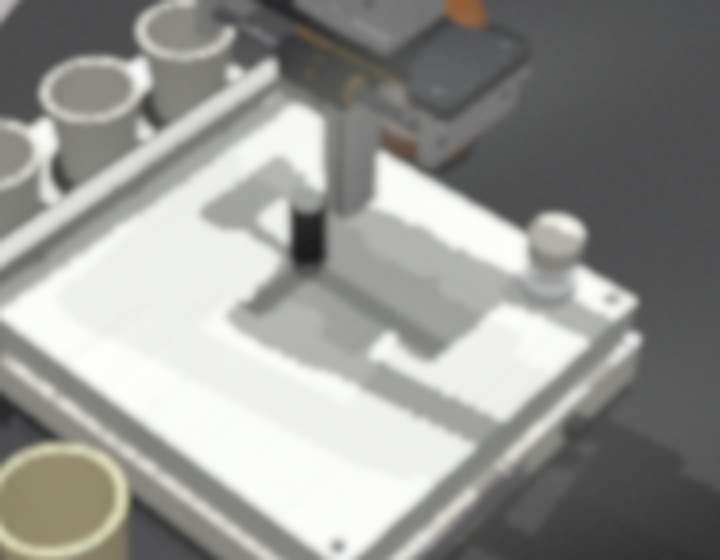

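The knob stands in the corner at (308,235) with the finger on its −y side at (350,170). Pushing sideways.

Request:
{"api": "play_rows", "payload": {
  "rows": [
    {"linear": [0.8, 0, 0], "spin": 0},
    {"linear": [0.8, 0, 0], "spin": 0},
    {"linear": [0.8, 0, 0], "spin": 0},
    {"linear": [0.8, 0, 0], "spin": 0},
    {"linear": [0.8, 0, 0], "spin": 0},
    {"linear": [0.8, 0, 0], "spin": 0},
    {"linear": [0.5, 0, 0], "spin": 0},
    {"linear": [0.2, 0, 0], "spin": 0},
    {"linear": [0, 0, 0], "spin": 0}
  ]
}}

```text
time: 7.47
tool_pos: [0.6327, -0.018, 0.1024]
ee_rot: [-3.141, 0.0, 1.21]
wrist_force: [-2.1, -1.0, 0.5]
width: 0.0006
```

Request:
{"api": "play_rows", "payload": {
  "rows": [
    {"linear": [0.1, 0, 0], "spin": 0},
    {"linear": [0.1, 0, 0], "spin": 0},
    {"linear": [0, 0, 0], "spin": 0}
  ]
}}

```text
time: 7.72
tool_pos: [0.6329, -0.0179, 0.1024]
ee_rot: [-3.141, 0.002, 1.208]
wrist_force: [-3.6, -4.2, 1.4]
width: 0.0003
```

```bash
python3 - <<'E'
from h import *
status();S=eyes.snapshot("side");cap(S)
E
```

```text
t 7.72 tcp shaker [[-0.0056  0.0004]] z 0.1024 yawerr deg -0.08 F shaker [-1.9 -5.2] 1.4 w 0.0002791444586424883
shaker->tool: tx,ty world 0.3549 0.9349
knob 0.68 [313.5 168.9  13.7  23.2] shaker [[-0.009   0.0244]]
```

Request:
{"api": "play_rows", "payload": {
  "rows": [
    {"linear": [0.1, 0, 0], "spin": 0},
    {"linear": [0.1, 0, 0], "spin": 0},
    {"linear": [0.1, 0, 0], "spin": 0},
    {"linear": [0, 0, 0], "spin": 0}
  ]
}}

```text
time: 8.15
tool_pos: [0.633, -0.0175, 0.1025]
ee_rot: [-3.14, 0.007, 1.207]
wrist_force: [-5.7, -7.7, 3.7]
width: 0.0007
```

```bash
python3 - <<'E'
from h import *
status()
E
```

```text
t 8.15 tcp shaker [[-0.0056  0.0008]] z 0.1025 yawerr deg -0.15 F shaker [-2.6 -9.3] 3.7 w 0.0007275444160027657
shaker->tool: tx,ty world 0.356 0.9345
```

It is hard against the end (9.3 N, no further travel). Backing off sideways, then up and away towards the base.

Request:
{"api": "play_rows", "payload": {
  "rows": [
    {"linear": [-1, 0, 0], "spin": 0},
    {"linear": [-1.5, 0, 0], "spin": 0},
    {"linear": [-1.5, 0, 0], "spin": 0},
    {"linear": [0, 0, -2], "spin": 0},
    {"linear": [0, 0, -3], "spin": 0},
    {"linear": [0, 0, -3], "spin": 0},
    {"linear": [0, 0, -3], "spin": 0},
    {"linear": [0, 0, -3], "spin": 0},
    {"linear": [0, -3, 0], "spin": 0},
    {"linear": [0, -3, 0], "spin": 0},
    {"linear": [0, -3, 0], "spin": 0},
    {"linear": [0, -3, 0], "spin": 0}
  ]
}}

```text
time: 9.15
tool_pos: [0.5072, -0.0091, 0.2425]
ee_rot: [3.14, -0.001, 1.208]
wrist_force: [0.2, 0.1, 0.7]
width: 0.0007
```

Request:
{"api": "play_rows", "payload": {
  "rows": [
    {"linear": [0, -3, 0], "spin": 0},
    {"linear": [0, -3, 0], "spin": 0},
    {"linear": [0, -3, 0], "spin": 0},
    {"linear": [0, -3, 0], "spin": 0},
    {"linear": [0, 0, 0], "spin": 0},
    {"linear": [0, 0, 0], "spin": 0}
  ]
}}

```text
time: 9.65
tool_pos: [0.3955, 0.0336, 0.2431]
ee_rot: [3.138, -0.001, 1.209]
wrist_force: [1.4, -0.3, -0.3]
width: 0.0005
```

```bash
python3 - <<'E'
from h import *
status();S=eyes.snapshot("side");T=eyes.snapshot("top");cap(S);cap(T)
for n,z in[("jar_mid",.091),("cup_mid",.0425),("reagent_mid",.075)]:
  for s in(S,T): print(n,[(round(r["conf"],2),onplane(s,[r["box"][:2]],z)[0,:2].round(3)) for r in finder.silhouettes(s,n)[:1]])
a,b=[cv2.resize(f["frame"][60:290,200:480],None,fx=1.42,fy=1.42) for f in(S,T)]
cv2.imwrite("pics/c5.png",np.hstack([a,b])[:,:,::-1])
E
```

```text
t 9.65 tcp shaker [[-0.2458 -0.0354]] z 0.2431 yawerr deg -0.01 F shaker [1.4 0.2] -0.3 w 0.0005400127750454553
shaker->tool: tx,ty world 0.3537 0.9354
knob 0.69 [313.9 168.4  14.5  19.6] shaker [[-0.0085  0.0227]]
knob 0.47 [387.9 166.8  16.1  21.8] shaker [[-0.1221 -0.0865]]
knob 0.69 [335.7 167.9   9.   17.1] shaker [[-0.003   0.0248]]
jar_mid [(0.77, array([ 0.495, -0.068]))]
jar_mid [(0.48, array([ 0.494, -0.069]))]
cup_mid [(0.58, array([0.678, 0.171]))]
cup_mid [(0.87, array([0.678, 0.177]))]
reagent_mid [(0.92, array([ 0.627, -0.244]))]
reagent_mid [(0.83, array([ 0.625, -0.243]))]
```

View pics/c5.png

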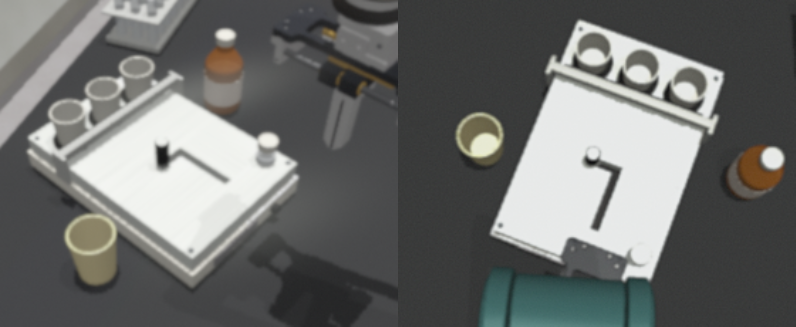

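The knob stands at the end of the short leg: (162,152) in the side view and (593,155) in the top view. The bar is against the cups, the jar, cup and bottle stand upright, and the arm is clear.

```bash
python3 -c "
from bench import robot
print(robot.close_job())"
```

```text
the job is handed in; nothing more can be done
None
```

The clamp looks latched and I handed the job in at about 9.7 s of the 45 s allowed; no verdict is reported.

- **Long leg:** with closed fingertips I pushed the knob to the corner, where it stopped hard at about 9.7 N, at the expected x of about −5 mm in the shaker's axes.
- **Short leg:** I went round to the knob's right and pushed it sideways until it stopped hard at about 9.3 N. By fingertip position it stood about 40 mm from the corner.
- **Final pictures:** both views show the knob at the end of the short leg and the clamp bar fully forward at the cups. The arm is clear, with about zero wrist force.
- **Jar, cup and bottle:** all three stand upright. The networks place them within about 4 mm of where they were at the start, which is measurement noise.
- **Disagreements:** the networks' knob positions were 3–6 mm off those from contact in y, within their usual error. One low-confidence "knob" detection in the last side picture was really the jar.
- **Not measured:** I did not measure the knob's height directly. It was only pushed from the side, and the pictures show no sign of it lifting.

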